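Hang the fittings basket, then open and hold the guard's double-locked gate

TASK

Hang the blue basket of fittings by its handle on the two-pronged hook, keeping it upright, so that it is out of the gate's way. Then open the clear guard around the ventilator under test: squeeze the red safety catch until it stays back, squeeze the green catch, swing the gate out past its half-open detent until it is wide open (at least about 75 degrees), and finish still gripping the gate there, because its spring closer pulls it back; leave the jar, the screwdriver and the pressure meter where they are.

Things in the scene. Friction and masses are not known exactly. Their poses are not given: they have to be found in the camera images.
- basket: Loose open blue plastic basket with fittings in it, 70 (x) x 120 (y) x 50 high mm, about 0.2 to 0.35 kg, with a rigid round steel handle (arch) over it in its y-z plane. Origin: centre of its underside; z up. It starts on the bench in front of the gate, in the gate's way.
- basket_bar (a point): Middle of the basket handle's straight top bar: 10 mm round steel bar along the basket's y, straight for 96 mm (48 mm either side), 130 mm above the basket's underside; 80 mm free under it down to the basket's rim. Best gripped here, across the bar, from above.
- hookstand: Fixed hook stand, to the left or to the right of the guard: 30 mm square aluminium post, 239 mm high, on a 130 mm square steel foot 10 mm thick, with two 7 mm steel prongs that reach out along the stand's -x, 60 mm apart (at y = +30 and -30 mm). Origin: on the bench under the post's centre; z up.
- hook_seat (a point): Where the middle of the handle bar lies when hung: bar across both prongs, 95 mm from the post's axis along its -x, 208.5 mm above the bench. Seats are level for 14 mm along x; arms behind rise 12 mm, upturned tips in front 20 mm. Bring the bar from the front over the tips, prongs passing under it through the handle, then lower it; fingers fit between them (53 mm clear), 80 mm free to the post.
- guard: Fixed guard: aluminium profile frame with clear panels and clear roof, 296 wide x 280 deep x 190 mm high, standing round a prototype ventilator. Origin: on the bench in the plane of the closed gate, near the middle of the opening; x points into the guard (away from the gate's outside), y to the hinge side, z up.
- gate_hinge (a point): On the gate's upright hinge axis, at the level of the top rail (190 mm above the bench). Fixed to the guard at x = -12, y = +140 mm.
- gate (a joint): Gate angle, rad: 0 shut, grows as it swings out to the guard's -x (clockwise from above), stop at 1.50. A spring closer pulls it shut: 0.15 N m at 0, 0.32 at 1.5. A plunger at the hinge makes a detent: from 0.5 to 0.75 rad it resists with up to 0.6 N m more; let go beyond it, the gate falls back to rest near 0.9 rad. Latched unless the green catch is squeezed.
- gate_frame: The gate: frame of 20 mm aluminium profile with a clear panel, 240 mm wide, from 22 to 190 mm above the bench; both catches stand on its top rail. Its frame turns with the gate: origin on the hinge axis at bench level; with the gate shut its axes are the guard's; the gate runs along its -y, centred at x = +12 mm.
- safety (a joint): Red safety catch: travel of the red paddle, m, 0 (locking) to 0.014 (drawn right back). It slides towards the gate frame's -x against 4 N of friction and stays where it is left. Until it is drawn at least 11 mm its pin blocks the green catch.
- safety_grip (a point): Point fixed to the gate midway between the red catch's paddles when squeezed home: gate frame x -4, y -100, z 232 mm. Upright plates 8 thick, 24 wide, tops at z 250, squeezed along gate frame x. Outer faces: fixed black one 16 mm from this point on the -x side; moving red one 30 mm off on the +x side when locking, 16 when drawn back. Beside them it is free down to z 205.
- trigger (a joint): Green catch: travel of the green paddle and its bolt, m, 0 (bolt out) to 0.014 (fully squeezed). It slides towards the gate frame's +y (to the hinge) against a spring of 6 N rising to 11 N and springs back when let go. The bolt clears its keeper from about 11.5 mm. Once the gate has swung clear (0.1 rad) the squeeze only serves as grip.
- trigger_grip (a point): Point fixed to the gate midway between the green catch's paddles when squeezed home: gate frame x 12, y -198, z 232 mm. Like the red catch's, squeezed along gate frame y. Outer faces: fixed black one 16 mm off on the +y (hinge) side; moving green one 30 mm off on the -y side at rest, 16 squeezed. Free beside them down to z 208. The gate can be swung by this squeezed pair, gripper turning.
- jar: Bystander, loose: amber jar with black cap, 60 mm across, 85 mm high; origin at the centre of its underside.
- screwdriver: Bystander, loose: red-handled screwdriver 160 mm long, lying along its x; origin under its middle.
- meter: Bystander, loose: yellow and black pressure meter, 60 x 100 mm, 143 mm high, standing on the other side of the guard from the hook stand; origin at the centre of its underside.
There are look-alikes about, which are no part of the job. What is meant by the basket is not orange or turquoise, and is the smaller of those in its own colour.

How it is judged:
On the way, in this order (a step that is already met when the one before it is completed fails the run):
1. the basket hangs on both prongs by its handle and is let go, the gate still shut (horizontal distance between basket_bar and hook_seat below 0.022 m and z of basket_bar in the frame of hook_seat between -0.008 and 0.01 m and contact force between basket and hookstand above 0.7 N and contact force between the fingers and basket below 0.2 N and angle between basket's own z axis and vertical below 0.35 rad and value of joint gate below 0.05 rad), for 0.3 s.
2. the red safety catch is drawn back (over 11 mm), the gate still shut (value of joint safety above 0.011 m and value of joint gate below 0.05 rad), for 0.2 s.
3. the green catch is squeezed (over 10 mm) (value of joint trigger above 0.01 m), for 0.1 s.
4. the gate is swung past its detent (over 1.0 rad) (value of joint gate above 1 rad), for 0.1 s.
At the end, for the whole second after the job is handed in: Gate still, beyond 1.25 rad, held by the fingers (over 1 N) and propped by nothing else; red catch still back (over 11 mm); basket at rest on both prongs, bar within 22 mm sideways and 10 mm in height of the seat, upright to 0.35 rad, not touched by the fingers (value of joint gate above 1.25 rad and velocity of joint gate between -0.1 and 0.1 rad/s and contact force between the fingers and gate_frame above 1 N and contact force between gate_frame and basket below 0.3 N and contact force between gate_frame and jar below 0.3 N and contact force between gate_frame and screwdriver below 0.3 N and contact force between gate_frame and meter below 0.3 N and value of joint safety above 0.011 m and linear speed of basket below 0.1 m/s and horizontal distance between basket_bar and hook_seat below 0.022 m and z of basket_bar in the frame of hook_seat between -0.008 and 0.01 m and contact force between basket and hookstand above 0.7 N and contact force between the fingers and basket below 0.2 N and angle between basket's own z axis and vertical below 0.35 rad); the arm keeps its last pose, push and grip.
It fails at once if the jar is moved more than 30 mm (distance of jar from where it was at the start of the episode above 0.03 m).
It fails at once if the screwdriver is moved more than 30 mm (distance of screwdriver from where it was at the start of the episode above 0.03 m).
It fails at once if the meter is moved more than 30 mm (distance of meter from where it was at the start of the episode above 0.03 m).
It fails at once if the basket is tipped more than 0.8 rad (angle between basket's own z axis and vertical above 0.8 rad).
It also fails if it takes over 67 s, if anything falls off the work surface, if the arm or the gripper's body presses on something with over 40 N, if the wrist force passes 120 N, or if a joint passes its speed limit or range.

ROBOT

A 6-joint arm with a two-finger parallel gripper is mounted at the origin on the work surface. World frame = base frame: x ahead of the robot, y to its left, z up, the work surface at z = 0. Lengths are in m, angles in rad, forces in N, time in s.
With the tool pointing down it reaches from about 0.35 to 0.775 m from the base axis. Payload 7.3 kg.
Tool frame: the origin (TCP) lies on the centre line of the jaws, within the pads' length; the fingertips stand env.nose_length ahead of it and the grasp point (between the pads) lies 5 mm behind it (env.nose_length is the distance from the TCP to the fingertips, in m); x points along the fingers, y is the direction in which the jaws open and shut, and the axes are right-handed (so a half turn about x gives the same grasp; the last joint's range is limited). The gripper opens to 92 mm and grips with 3 to 60 N. Pads are 19 mm wide; open, the fingers measure 130 mm over their backs; the gripper's body (75 mm by 190 mm) begins 47 mm behind the grasp point.
Start: joints at [-1.301, 0.342, 1.524, -0, 1.275, -0.146], TCP at [0.212, -0.48, 0.241] pointing down, gripper open.
Joint ranges: [-2.53, 2.53], [-0.77, 2.02], [0.04, 2.7], [-1, 4.14], [0.28, 2.66], [-3.11, 3.11]. Speed limits (rad/s): [2.57, 2.57, 3.14, 3.14, 3.14, 3.14].

INTERFACE

Orientations are given as a unit quaternion [x, y, z, w].
In Python, from bench import env gives the robot as it stands.
- The arm moves only by the tool move_arm, never from a script. Its argument "rows" is a list that holds one entry, the list of rows, each a list of 7 numbers: the shift along the world's x, y, z in units of 40 mm (1.0 is 40 mm), then the turn, a rotation vector about the world's x, y, z in units of 6 degrees (1.0 is 6 degrees), then the finger opening in mm, from 0 to 91.8. A call has 1 to 20 rows; each row is the pose to reach, as a shift and turn from the pose commanded when the call began; what a row does not reach only later rows make up. A row lasts 1/12 s, in which the tool goes at most 41.7 mm and 7.16 degrees, less where a joint would pass 70% of its speed; a pose out of reach is approached as far as the arm can. A call with a gripper value outside its range is refused whole. The fingers move at their own pace and stop on an object; the grip force is fixed at half the most. Time passes only in rows, so rows that repeat a pose let the fingers close. It gives the time, the measured TCP pose, the force and the opening at its end, in the units of the state.
- env.state(): the state, without advancing time (a new reading comes with each control period).
- env.get_image(name): name is "side" or "top"; returns a dict with "frame" (400x640x3 uint8, red, green, blue), "fx", "fy", "cx", "cy" (pixels), "xyz" and "rotation" of the camera in the world. Camera axes: x right, y up, looking along -z (the intrinsics and any distortion apply to the point x, -y, -z); pixel columns grow to the right and rows downward; lengths in m; the calibration is good to about 2 mm. A picture is of the moment at which its call begins. There is no depth.
- env.hand_in(): hands the job in, once; it reports no verdict.
Trained networks look in the newest picture that a camera, given by its name, has taken for a name from the list of things; names that differ only in an ending like _2 or _b are one class to them, and where a whole thing is asked for, a point or a joint stands for the part that bears it (a point fixed in the world has none). Each returns a list of dicts, best first, with "p" (0 to 1); they miss things now and then, are a little off and sometimes report something else, mostly with a low value. They report only what shows in the picture. A call takes as long as a camera call. They do not tell look-alikes from the thing itself.
- env.recognise(camera, name): "position" ([x, y, z] in m, in the coordinates of the camera as it stood for that picture, good to about 4 mm: the middle of the surface that is visible of it).
- env.mark_of(camera, name): "position" ([x, y, z] in m, in the coordinates of the camera as it stood for that picture, good to about 4 mm: a listed point, or the origin of a listed thing).
The state is a dict: "time_s": time; "joint_positions": joint angles; "dq": joint speeds; "tau": joint torques, N m; "eef_pos": TCP position; "eef_rot": TCP orientation; "ft_force": force on the tool from outside, world axes, zero at the start; "wrist_torque": the same for the moment, N m; "gripper_width": opening from 0.0 (shut) to 1.0 (fully open).
Only numpy, scipy, OpenCV 4.12 (cv2) and the standard library are available. Lean on these libraries where they do the work, as an engineer would, in place of code of your own. Each camera call takes 0.05 s, during which the arm holds its last target.

## Working session

There is one attempt and no reset: what is moved stays moved. The work goes in short steps, Python scripts to look and compute and a tool call to move; the robot and the scene stay as the last step left them, time stands still between calls to the robot, and variables do not carry over. Pictures are saved under pics/ and viewed, and the job is handed in when it is done.

Besides the shell and the picture viewer there is one more tool, called after ">>>" by a JSON object that holds its "fn" and its "kwargs", one argument or row to a line. move_arm: Moves the arm, as the interface text tells. Its arguments: {"type":"object","properties":{"rows":{"type":"array"}},"required":["rows"]}

```bash
ls; mkdir -p pics; cat > h.py <<'E'
import numpy as np, cv2
from scipy.spatial.transform import Rotation as R
from bench import env
def pose(im):
    r=np.array(im["rotation"],float)
    Rm=r if r.shape==(3,3) else R.from_quat(r).as_matrix()
    return Rm,np.array(im["xyz"],float)
def look(cam,fn):
    im=env.get_image(cam); cv2.imwrite("pics/"+fn,im["frame"][:,:,::-1]); return im
def w(im,p):
    Rm,t=pose(im); return Rm@np.array(p)+t
def ray(im,u,v):
    Rm,t=pose(im); d=Rm@np.array([(u-im["cx"])/im["fx"],-(v-im["cy"])/im["fy"],-1]); return t,d
def atz(im,u,v,z):
    t,d=ray(im,u,v); return t+d*(z-t[2])/d[2]
def proj(im,P):
    Rm,t=pose(im); c=Rm.T@(np.array(P)-t); return im["cx"]+im["fx"]*c[0]/-c[2], im["cy"]-im["fy"]*c[1]/-c[2]
E
python3 - <<'E'
from h import *
np.set_printoptions(precision=4,suppress=True)
print(env.nose_length,env.state())
for c in ["side","top"]:
    im=look(c,c+"0.png"); print(c,{k:v for k,v in im.items() if k!="frame"})
    for n in ["basket","hookstand","guard","gate_frame","jar","screwdriver","meter","basket_bar","hook_seat","gate_hinge","safety_grip","trigger_grip"]:
        print(n,[(round(d["p"],2),w(im,d["position"])) for d in env.mark_of(c,n)[:4]])
print(env.state()["time_s"])
E
```

```text
pics
0.014 {'time_s': 0.0, 'joint_positions': array([-1.301 ,  0.3427,  1.525 ,  0.    ,  1.2754, -0.146 ]), 'dq': array([ 0.002 , -0.0021, -0.001 , -0.0013,  0.0001, -0.0001]), 'tau': array([  0.0013, -43.124 , -24.4217,   0.072 ,   0.0558,  -0.0001]), 'eef_pos': array([ 0.212 , -0.4799,  0.24  ]), 'eef_rot': array([-0.6918, -0.1465,  0.6919, -0.1454]), 'ft_force': array([-0.0362, -0.2754, -0.3436]), 'wrist_torque': array([0.0139, 0.0163, 0.0051]), 'gripper_width': 0.998943180876242}
side {'fx': 362.20125033792436, 'fy': 362.20125033792436, 'cx': 314.17349650577285, 'cy': 200.35048295838078, 'xyz': array([0.3152, 0.876 , 0.7639]), 'rotation': array([-0.0394,  0.4382,  0.8938, -0.0866])}
basket [(0.73, array([0.4643, 0.0191, 0.002 ])), (0.7, array([ 0.4268,  0.5479, -0.0031])), (0.65, array([ 0.31  ,  0.148 , -0.0002])), (0.61, array([ 0.214 , -0.2809,  0.0008]))]
hookstand [(0.73, array([ 0.6086, -0.3668, -0.0015]))]
guard []
gate_frame [(0.82, array([0.6238, 0.1261, 0.0001]))]
jar [(0.81, array([ 0.4354, -0.2249,  0.001 ]))]
screwdriver [(0.9, array([ 0.3713,  0.3201, -0.002 ]))]
m
[... 969 characters left out ...]
0009]))]
gate_frame [(0.63, array([0.6226, 0.1215, 0.0029]))]
jar [(0.58, array([ 0.437 , -0.2309, -0.0029]))]
screwdriver [(0.73, array([0.3725, 0.3164, 0.0025]))]
meter [(0.96, array([0.6053, 0.3857, 0.0006])), (0.62, array([ 0.4627,  0.0158, -0.0074]))]
basket_bar [(0.94, array([0.4295, 0.5482, 0.1786])), (0.85, array([0.3087, 0.142 , 0.1299])), (0.72, array([ 0.2101, -0.2843,  0.189 ])), (0.61, array([0.4685, 0.0138, 0.1315]))]
hook_seat [(0.58, array([ 0.5112, -0.3736,  0.2091]))]
gate_hinge [(0.64, array([0.6248, 0.1254, 0.1899]))]
safety_grip [(0.97, array([0.6233, 0.0217, 0.2309]))]
trigger_grip [(0.59, array([ 0.6481, -0.072 ,  0.2324])), (0.27, array([0.6237, 0.0235, 0.2344]))]
1.3
```

View pics/side0.png

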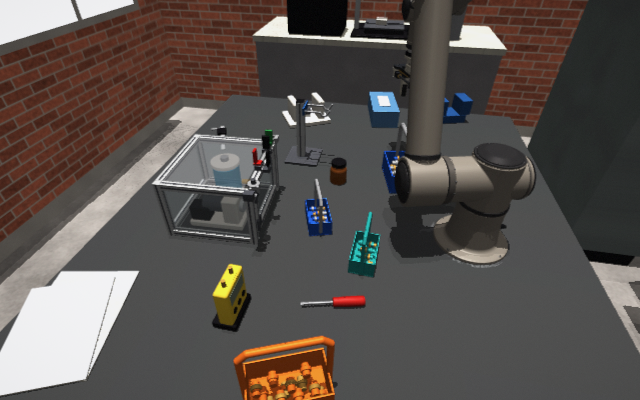

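View pics/top0.png

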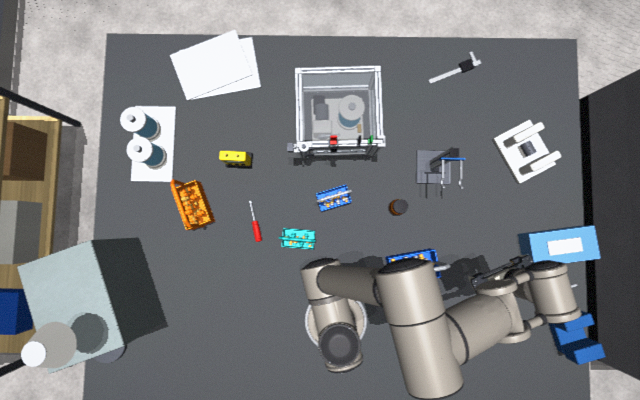

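```bash
python3 - <<'E'
import cv2
a=cv2.imread("pics/top0.png")
def crop(x,y,wd,ht,s,fn): cv2.imwrite("pics/"+fn,cv2.resize(a[y:y+ht,x:x+wd],None,fx=s,fy=s,interpolation=cv2.INTER_CUBIC))
crop(285,60,110,90,7,"t_guard.png"); crop(310,180,50,36,14,"t_bask.png"); crop(405,140,70,60,10,"t_hook.png")
E
```

```text
(no output)
```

View pics/t_guard.png

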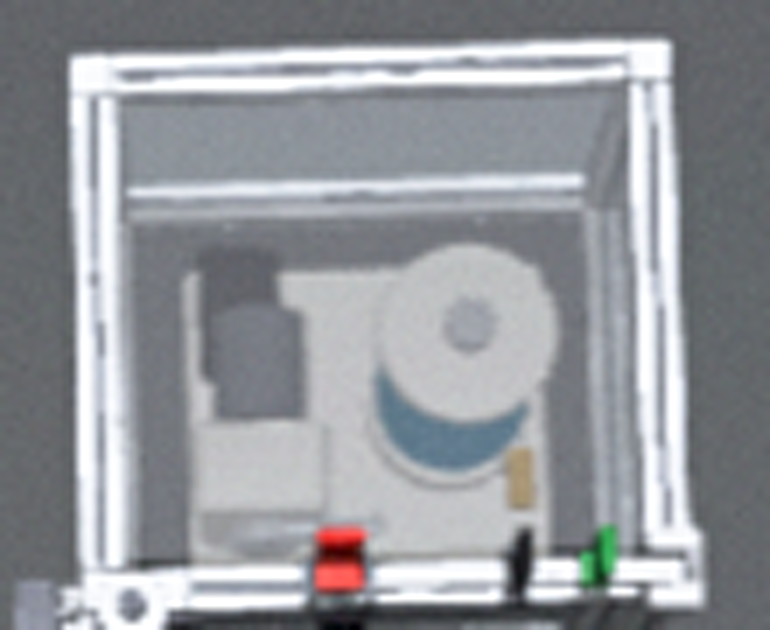

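View pics/t_bask.png

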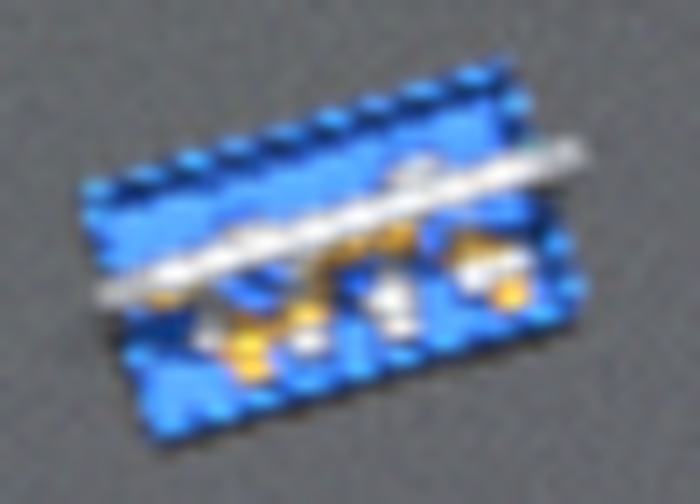

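View pics/t_hook.png

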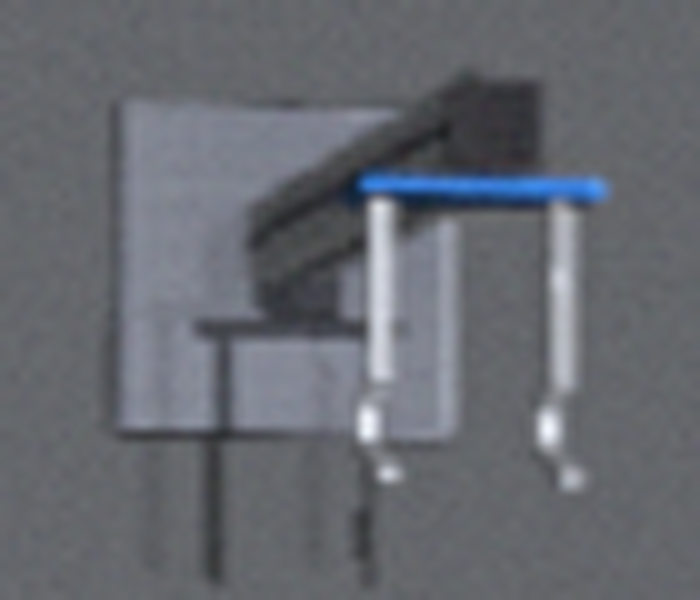

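```bash
python3 - <<'E'
from h import *
np.set_printoptions(precision=4,suppress=True)
im=env.get_image("top")
def g(l,ox,oy,s,z):
    for n,u,v in l:
        print(n,atz(im,ox+(u+.5)/s-.5,oy+(v+.5)/s-.5,z))
def seg(a,b): return np.degrees(np.arctan2(b[1]-a[1],b[0]-a[0]))
P=lambda u,v,ox,oy,s,z: atz(im,ox+(u+.5)/s-.5,oy+(v+.5)/s-.5,z)
a=P(110,295,310,180,14,.130);b=P(575,152,310,180,14,.130);print("bar",a,b,(a+b)/2,np.linalg.norm(a-b),seg(a,b)+90)
a=P(95,190,310,180,14,.05);b=P(500,62,310,180,14,.05);c=P(572,318,310,180,14,.05);d=P(150,435,310,180,14,.05)
print("rim",(a+b+c+d)/4,seg(a,b)+90,seg(d,c)+90,np.linalg.norm(a-b),np.linalg.norm(b-c))
print("post top",P(495,125,405,140,10,.239))
a=P(362,187,405,140,10,.235);b=P(605,190,405,140,10,.235);print("plate",a,b,seg(a,b)+90)
a=P(368,423,405,140,10,.208);b=P(548,426,405,140,10,.208);print("seats",a,b,(a+b)/2,seg(a,b)+90)
a=P(120,100,405,140,10,.01);b=P(120,435,405,140,10,.01);c=P(458,437,405,140,10,.01);print("foot",a,b,c,(a+c)/2,seg(b,a),seg(b,c)+90)
a=P(72,55,285,60,7,.19);b=P(668,42,285,60,7,.19);print("guard back",a,b,np.linalg.norm(a-b),seg(a,b)+90)
c=P(82,580,285,60,7,.19);print("left",c,a,seg(c,a))
print("hinge",P(132,602,285,60,7,.19), "red tops", P(340,542,285,60,7,.25),"black",P(524,540,285,60,7,.25),"green",P(606,537,285,60,7,.25))
E
```

```text
bar [0.4459 0.0728 0.13  ] [ 0.4844 -0.0443  0.13  ] [0.4651 0.0142 0.13  ] 0.1232602787328955 18.164043136019288
rim [0.4646 0.0149 0.05  ] 18.626194495617057 16.544380730644477 0.11442236691424512 0.07165705776481207
post top [ 0.605  -0.3717  0.239 ]
plate [ 0.5846 -0.3296  0.235 ] [ 0.5849 -0.4088  0.235 ] 0.23703025444950754
seats [ 0.5103 -0.3398  0.208 ] [ 0.5103 -0.3995  0.208 ] [ 0.5103 -0.3696  0.208 ] 0.029540767815802838
foot [ 0.6612 -0.309   0.01  ] [ 0.5297 -0.3087  0.01  ] [ 0.5312 -0.4391  0.01  ] [ 0.5962 -0.3741  0.01  ] -0.14420948886646803 0.6542961437890824
guard back [0.9048 0.1592 0.19  ] [ 0.9156 -0.1365  0.19  ] 0.2959124193933033 2.0899414239342633
left [0.6399 0.1481 0.19  ] [0.9048 0.1592 0.19  ] 2.3957958510372968
hinge [0.6294 0.1234 0.19  ] red tops [0.6459 0.0241 0.25  ] black [ 0.6482 -0.0614  0.25  ] green [ 0.6502 -0.0995  0.25  ]
```

```bash
python3 - <<'E'
from h import *
np.set_printoptions(precision=4,suppress=True)
s=env.state();M=R.from_quat(s["eef_rot"]).as_matrix();print(M,s["eef_pos"],s["time_s"])
print("jaw yaw",np.degrees(np.arctan2(M[1,1],M[0,1])), [x for x in dir(env) if x[0]!='_'])
E
```

```text
[[ 0.      0.4039 -0.9148]
 [-0.0001 -0.9148 -0.4039]
 [-1.      0.0001  0.    ]] [ 0.2121 -0.4803  0.2407] 1.35
jaw yaw -66.17497019599915 ['PlanningError', 'get_image', 'hand_in', 'mark_of', 'nose_length', 'recognise', 'state']
```

>>> {"fn": "move_arm", "kwargs": {
  "rows": [
    [[1,2,0.7,0,0,2,91],[2.5,5,0.7,0,0,5,91],[6.35,12.4,0.5,0,0,14.03,91],[6.35,12.4,0.5,0,0,14.03,91],[6.35,12.4,0.5,0,0,14.03,91],[6.35,12.4,0.5,0,0,14.03,91],[6.35,12.4,0.5,0,0,14.03,91],[6.35,12.4,0.5,0,0,14.03,91],[6.35,12.4,0.5,0,0,14.03,91],[6.35,12.4,0.5,0,0,14.03,91],[6.35,12.4,0.5,0,0,14.03,91],[6.35,12.4,0.5,0,0,14.03,91],[6.35,12.4,0.5,0,0,14.03,91],[6.35,12.4,0.5,0,0,14.03,91],[6.35,12.4,0.5,0,0,14.03,91],[6.35,12.4,0.5,0,0,14.03,91],[6.35,12.4,0.5,0,0,14.03,91]]
  ]
}}

```text
time_s: 2.77
eef_pos: [0.4657, 0.0151, 0.2606]
eef_rot: [0.415, 0.572, -0.416, 0.572]
ft_force: [-0.2, -0.3, -0.7]
gripper_width: 0.991
```

```bash
python3 - <<'E'
from h import *
np.set_printoptions(precision=4,suppress=True)
s=env.state();M=R.from_quat(s["eef_rot"]).as_matrix();print(M,s["joint_positions"])
im=look("side","s1.png")
a=im["frame"][130:260,220:380,::-1]; cv2.imwrite("pics/s1c.png",cv2.resize(a,None,fx=5,fy=4.6))
for n in ["basket_bar"]:
    print(n,[(round(d["p"],2),w(im,d["position"])) for d in env.mark_of("side",n)[:4]])
for y,n in [(-.06,0),(0,0),(.06,0)]:
  B=np.array([.4655,.0147,.13])+np.array([-np.sin(np.radians(17.8)),np.cos(np.radians(17.8)),0])*y; print(B,proj(im,B))
E
```

```text
[[-0.0005  0.9511  0.309 ]
 [-0.0004  0.309  -0.9511]
 [-1.     -0.0006  0.0002]] [-0.132   0.2171  1.642  -0.0005  1.2829 -0.446 ]
basket_bar [(0.87, array([0.4673, 0.0151, 0.1308])), (0.87, array([0.3088, 0.1476, 0.1332])), (0.81, array([ 0.218 , -0.2821,  0.1905])), (0.71, array([0.4259, 0.5464, 0.181 ]))]
[ 0.4838 -0.0424  0.13  ] (np.float64(315.6774929113083), np.float64(177.42078743215237))
[0.4655 0.0147 0.13  ] (np.float64(318.15899674339033), np.float64(188.6818357841784))
[0.4472 0.0718 0.13  ] (np.float64(320.86668562084395), np.float64(200.96931041026642))
```

View pics/s1c.png

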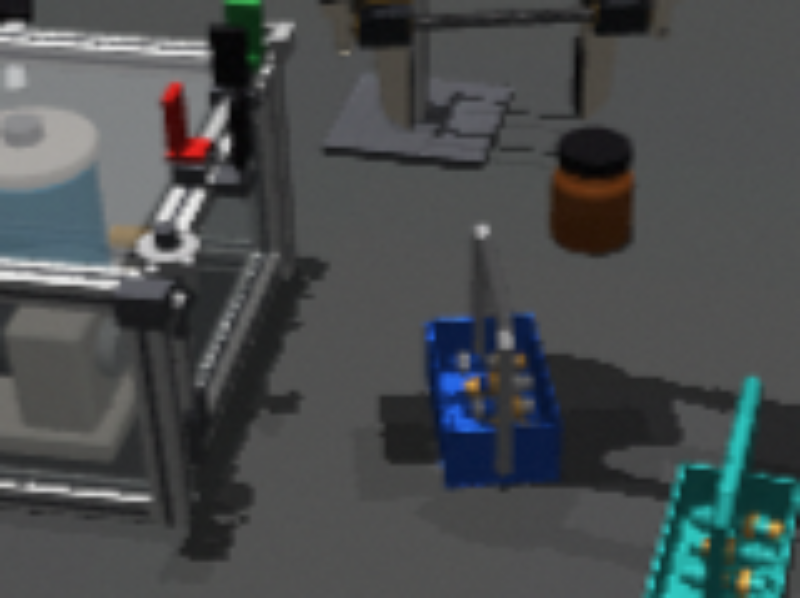

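>>> {"fn": "move_arm", "kwargs": {
  "rows": [
    [[0,0,-0.8,0,0,0,91],[0,0,-1.6,0,0,0,91],[0,0,-2.4,0,0,0,91],[0,0,-3.0,0,0,0,91],[0,0,-3.39,0,0,0,91],[0,0,-3.39,0,0,0,91],[0,0,-3.39,0,0,0,60],[0,0,-3.39,0,0,0,30],[0,0,-3.39,0,0,0,15],[0,0,-3.39,0,0,0,0],[0,0,-3.39,0,0,0,0],[0,0,-3.39,0,0,0,0],[0,0,-3.39,0,0,0,0],[0,0,-3.39,0,0,0,0],[0,0,-3.39,0,0,0,0],[0,0,-3.39,0,0,0,0]]
  ]
}}

```text
time_s: 4.2
eef_pos: [0.4661, 0.0158, 0.1251]
eef_rot: [0.416, 0.572, -0.416, 0.572]
ft_force: [-0.2, -0.3, 0.4]
gripper_width: 0.313
```

>>> {"fn": "move_arm", "kwargs": {
  "rows": [
    [[0,0,0,0,0,0,0],[0,0,0,0,0,0,0],[0,0,0,0,0,0,0],[0,0,0,0,0,0,0],[0,0,0,0,0,0,0],[0,0,0,0,0,0,0],[0,0,0,0,0,0,0],[0,0,0,0,0,0,0]]
  ]
}}

```text
time_s: 4.87
eef_pos: [0.4659, 0.0157, 0.1251]
eef_rot: [0.416, 0.572, -0.416, 0.572]
ft_force: [-0.5, 0.4, 0.4]
gripper_width: 0.093
```

>>> {"fn": "move_arm", "kwargs": {
  "rows": [
    [[0,0,0.3,0,0,0,0],[0,0,0.8,0,0,0,0],[0,0,1.4,0,0,0,0],[0,0,2.0,0,0,0,0],[0,0,2.6,0,0,0,0],[0,-0.1,3.1,0,0,0,0],[-0.05,-0.3,3.4,0,0,0,0],[-0.1,-0.6,3.5,0,0,-0.2,0],[-0.15,-1.0,3.5,0,0,-0.4,0],[-0.2,-1.5,3.5,0,0,-0.6,0],[-0.3,-2.1,3.5,0,0,-0.8,0],[-0.4,-2.7,3.5,0,0,-1.0,0],[-0.5,-3.3,3.5,0,0,-1.2,0],[-0.6,-3.9,3.5,0,0,-1.4,0],[-0.7,-4.5,3.5,0,0,-1.6,0],[-0.8,-5.1,3.5,0,0,-1.8,0],[-0.9,-5.7,3.5,0,0,-2.0,0],[-1.0,-6.3,3.5,0,0,-2.2,0],[-1.05,-6.8,3.5,0,0,-2.4,0],[-1.1,-7.3,3.5,0,0,-2.6,0]]
  ]
}}

```text
time_s: 6.53
eef_pos: [0.4216, -0.2773, 0.2646]
eef_rot: [0.49, 0.51, -0.49, 0.51]
ft_force: [0.5, -0.1, -2.2]
gripper_width: 0.099
```

>>> {"fn": "move_arm", "kwargs": {
  "rows": [
    [[-0.05,-0.5,0,0,0,-0.15,0],[-0.1,-1.0,0,0,0,-0.3,0],[-0.13,-1.5,0,0,0,-0.37,0],[-0.15,-1.9,0,0,0,-0.37,0],[-0.17,-2.2,0,0,0,-0.37,0],[-0.17,-2.35,0,0,0,-0.37,0],[-0.17,-2.37,0,0,0,-0.37,0],[-0.17,-2.37,0,0,0,-0.37,0],[-0.17,-2.37,0,0,0,-0.37,0]]
  ]
}}

```text
time_s: 7.28
eef_pos: [0.4154, -0.3702, 0.2651]
eef_rot: [0.499, 0.501, -0.499, 0.501]
ft_force: [-0.1, -0.2, -2.8]
gripper_width: 0.095
```

```bash
python3 - <<'E'
from h import *
np.set_printoptions(precision=4,suppress=True)
s=env.state();M=R.from_quat(s["eef_rot"]).as_matrix();print(s["eef_pos"],M[:,1],s["gripper_width"],s["ft_force"])
for c in ["side","top"]:
    im=look(c,c+"2.png")
    a=im["frame"][:,:,::-1]
    a=a[70:220,260:420] if c=="side" else a[120:240,380:520]
    cv2.imwrite("pics/%s2c.png"%c,cv2.resize(a,None,fx=4.5,fy=4))
    for n in ["basket_bar","hook_seat"]:
        print(c,n,[(round(d["p"],2),w(im,d["position"])) for d in env.mark_of(c,n)[:5]])
E
```

```text
[ 0.4154 -0.3702  0.2651] [ 1.      0.0039 -0.0001] 0.09526674983818427 [-0.1386 -0.1812 -2.8063]
side basket_bar [(0.94, array([ 0.2143, -0.2805,  0.1882])), (0.9, array([0.4276, 0.5459, 0.1824])), (0.85, array([0.3102, 0.1469, 0.1302])), (0.83, array([ 0.4171, -0.3736,  0.2739]))]
side hook_seat [(0.25, array([ 0.6113, -0.3687,  0.0041]))]
top basket_bar [(0.87, array([0.4306, 0.5477, 0.1763])), (0.84, array([0.3089, 0.1452, 0.1331])), (0.73, array([ 0.4174, -0.3722,  0.2698])), (0.56, array([ 0.2136, -0.2868,  0.1872]))]
top hook_seat [(0.78, array([ 0.511 , -0.3716,  0.2067])), (0.55, array([0.6259, 0.1223, 0.0019]))]
```

View pics/side2c.png

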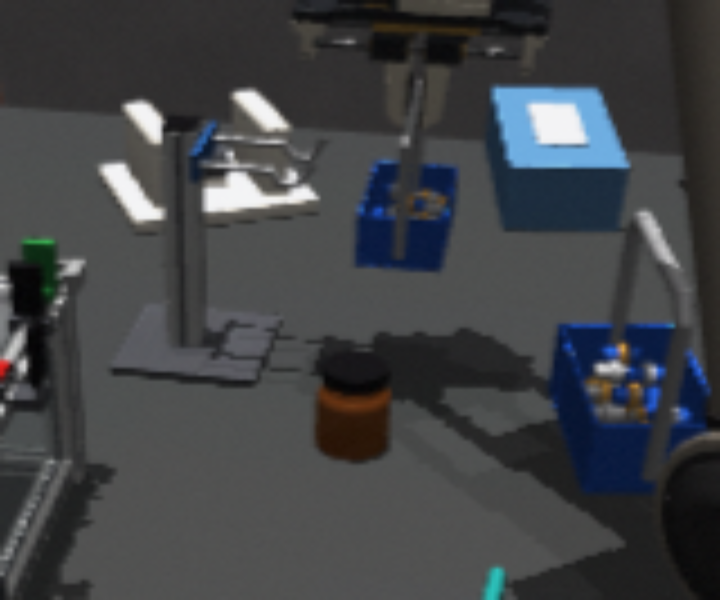

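View pics/top2c.png

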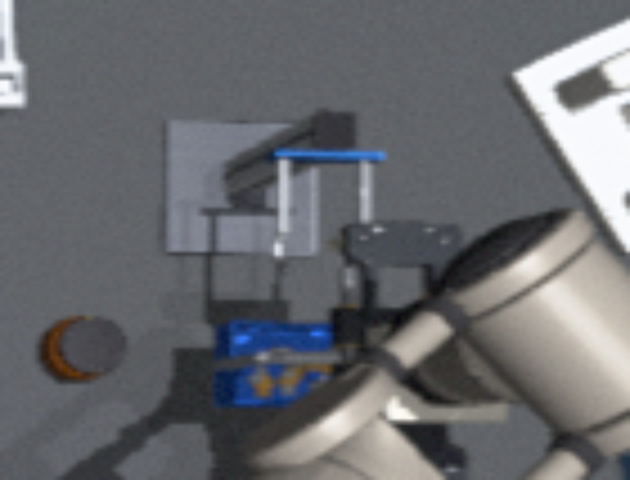

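>>> {"fn": "move_arm", "kwargs": {
  "rows": [
    [[0,0,-0.2,0,0,0,0],[0.1,-0.02,-0.38,0,0,0,0],[0.4,-0.02,-0.38,0,0,0,0],[0.8,-0.02,-0.38,0,0,0,0],[1.2,-0.02,-0.38,0,0,0,0],[1.6,-0.02,-0.38,0,0,0,0],[1.9,-0.02,-0.38,0,0,0,0],[2.2,-0.02,-0.38,0,0,0,0],[2.36,-0.02,-0.38,0,0,0,0],[2.36,-0.02,-0.38,0,0,0,0],[2.36,-0.02,-0.38,0,0,0,0]]
  ]
}}

```text
time_s: 8.5
eef_pos: [0.5095, -0.3717, 0.2491]
eef_rot: [0.499, 0.501, -0.499, 0.5]
ft_force: [-0.2, 0.1, -1.9]
gripper_width: 0.096
```

```bash
python3 - <<'E'
from h import *
np.set_printoptions(precision=4,suppress=True)
s=env.state();print(s["eef_pos"],s["ft_force"])
for c in ["side"]:
    im=look(c,c+"3.png")
    a=im["frame"][:,:,::-1]
    a=a[70:170,260:380]
    cv2.imwrite("pics/%s3c.png"%c,cv2.resize(a,None,fx=6,fy=6))
    for n in ["basket_bar","hook_seat"]:
        print(c,n,[(round(d["p"],2),w(im,d["position"])) for d in env.mark_of(c,n)[:5]])
E
```

```text
[ 0.5095 -0.3717  0.2491] [-0.161   0.0687 -1.872 ]
side basket_bar [(0.78, array([0.3111, 0.1451, 0.1322])), (0.77, array([ 0.217 , -0.2802,  0.1898])), (0.61, array([ 0.5107, -0.37  ,  0.2563])), (0.58, array([0.4259, 0.5486, 0.1813]))]
side hook_seat [(0.81, array([ 0.5075, -0.3677,  0.2061])), (0.3, array([ 0.4362, -0.223 ,  0.0009]))]
```

View pics/side3c.png

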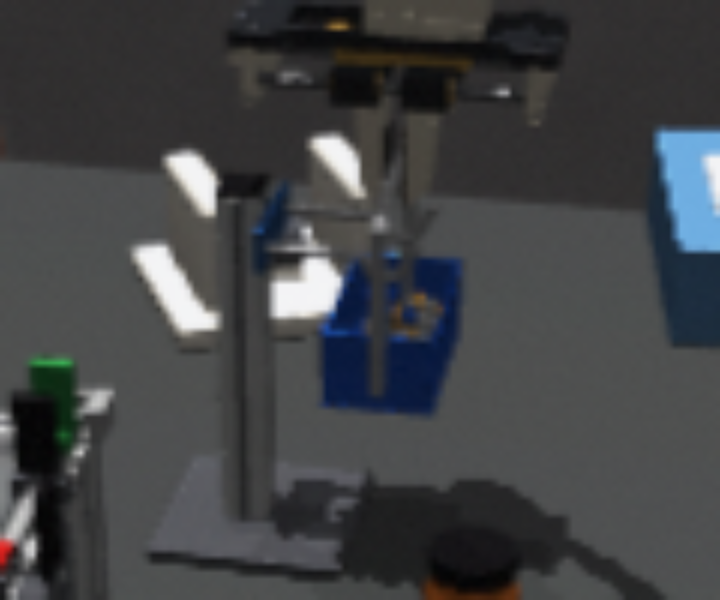

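>>> {"fn": "move_arm", "kwargs": {
  "rows": [
    [[0,0,-0.25,0,0,0,0],[0,0,-0.5,0,0,0,0],[0,0,-0.75,0,0,0,0],[0,0,-0.95,0,0,0,0],[0,0,-1.08,0,0,0,0],[0,0,-1.14,0,0,0,0],[0,0,-1.14,0,0,0,0],[0,0,-1.14,0,0,0,0],[0,0,-1.14,0,0,0,0]]
  ]
}}

```text
time_s: 9.4
eef_pos: [0.5099, -0.372, 0.2048]
eef_rot: [0.499, 0.5, -0.499, 0.501]
ft_force: [0.1, 0.4, -2.5]
gripper_width: 0.1
```

>>> {"fn": "move_arm", "kwargs": {
  "rows": [
    [[0,0,-0.03,0,0,0,0],[0,0,-0.05,0,0,0,0],[0,0,-0.05,0,0,0,0]]
  ]
}}

```text
time_s: 9.65
eef_pos: [0.51, -0.3721, 0.2031]
eef_rot: [0.499, 0.5, -0.499, 0.501]
ft_force: [-0.7, 0.5, 0.9]
gripper_width: 0.095
```

>>> {"fn": "move_arm", "kwargs": {
  "rows": [
    [[0,0,-0.03,0,0,0,0],[0,0,-0.05,0,0,0,0],[0,0,-0.05,0,0,0,0]]
  ]
}}

```text
time_s: 9.9
eef_pos: [0.51, -0.3722, 0.2027]
eef_rot: [0.499, 0.5, -0.499, 0.502]
ft_force: [-2.8, 2.2, 9.7]
gripper_width: 0.098
```

Contact on the seats. Back off half a millimetre while opening to about 50 mm.

>>> {"fn": "move_arm", "kwargs": {
  "rows": [
    [[0,0,0.04,0,0,0,0],[0,0,0.04,0,0,0,15],[0,0,0.04,0,0,0,25],[0,0,0.04,0,0,0,40],[0,0,0.04,0,0,0,45],[0,0,0.04,0,0,0,45],[0,0,0.04,0,0,0,45],[0,0,0.04,0,0,0,45],[0,0,0.04,0,0,0,45],[0,0,0.04,0,0,0,45]]
  ]
}}

```text
time_s: 10.73
eef_pos: [0.5097, -0.3718, 0.2019]
eef_rot: [0.499, 0.501, -0.499, 0.501]
ft_force: [0.2, -0.3, -0.4]
gripper_width: 0.493
```

```bash
python3 - <<'E'
from h import *
np.set_printoptions(precision=4,suppress=True)
s=env.state();print(s["eef_pos"],s["ft_force"],s["gripper_width"])
for c in ["side"]:
    im=look(c,c+"4.png")
    a=im["frame"][:,:,::-1]
    a=a[70:170,260:380]
    cv2.imwrite("pics/%s4c.png"%c,cv2.resize(a,None,fx=6,fy=6))
    for n in ["basket_bar","hook_seat"]:
        print(c,n,[(round(d["p"],2),w(im,d["position"])) for d in env.mark_of(c,n)[:5]])
E
```

```text
[ 0.5097 -0.3718  0.2019] [ 0.2228 -0.319  -0.3898] 0.49307248712336116
side basket_bar [(0.94, array([ 0.2171, -0.279 ,  0.191 ])), (0.75, array([0.4244, 0.5463, 0.1835])), (0.57, array([ 0.515 , -0.3729,  0.2119]))]
side hook_seat [(0.58, array([ 0.5097, -0.3661,  0.2065])), (0.2, array([0.6221, 0.0272, 0.2334]))]
```

View pics/side4c.png

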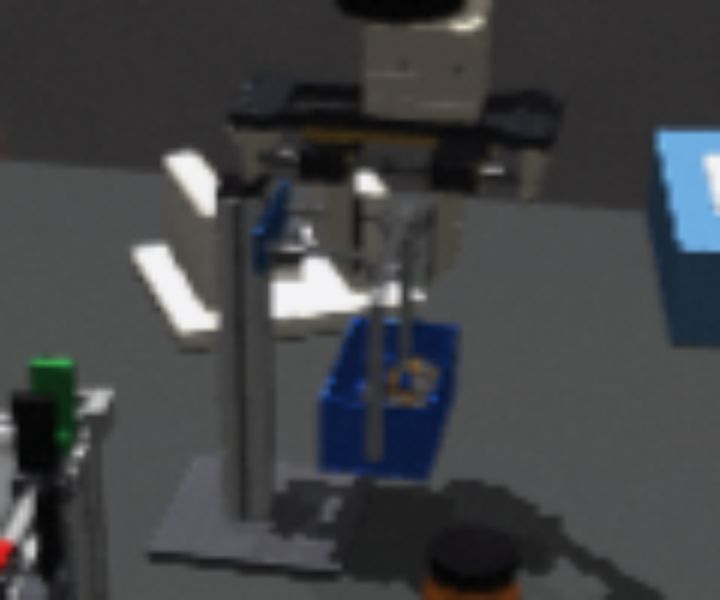

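>>> {"fn": "move_arm", "kwargs": {
  "rows": [
    [[0,0,0.3,0,0,0,45],[0,0,0.8,0,0,0,45],[0,0,1.5,0,0,0,45],[0,0,2.3,0,0,0,60],[0,0,2.8,0,0,0,91],[0,0.6,2.8,0,0,0,91],[0,1.4,2.8,0,0,0,91],[0.2,2.3,2.8,0,0,0.35,91],[0.5,3.2,2.8,0,0,0.35,91],[0.8,4.1,2.8,0,0,0.35,91],[1.2,5.0,2.8,0,0,0.35,91],[1.6,5.9,2.8,0,0,0.35,91],[2,6.8,2.8,0,0,0.35,91],[2.4,7.6,2.8,0,0,0.35,91],[2.82,8.4,2.8,0,0,0.35,91],[2.82,9.2,2.8,0,0,0.35,91],[2.82,9.9,2.8,0,0,0.35,91],[2.82,9.9,2.8,0,0,0.35,91],[2.82,9.9,2.8,0,0,0.35,91]]
  ]
}}

```text
time_s: 12.47
eef_pos: [0.6224, 0.0257, 0.3139]
eef_rot: [0.489, 0.511, -0.489, 0.511]
ft_force: [-0.1, -0.5, -0.0]
gripper_width: 0.991
```

```bash
cat > q.py <<'E'
from h import *
import sys
np.set_printoptions(precision=4,suppress=True)
n=sys.argv[1]
s=env.state();M=R.from_quat(s["eef_rot"]).as_matrix();print(s["time_s"],s["eef_pos"],"yaw",np.degrees(np.arctan2(M[1,1],M[0,1])),s["ft_force"],s["gripper_width"],s["joint_positions"])
for c in ["side","top"]:
    im=look(c,c+n+".png")
    a=im["frame"][:,:,::-1]
    for k in sys.argv[2:]:
        kc,nm,x,y,wd,ht,f=k.split(",")
        if kc==c: x,y,wd,ht=map(int,(x,y,wd,ht)); cv2.imwrite("pics/"+nm+n+".png",cv2.resize(a[y:y+ht,x:x+wd],None,fx=float(f),fy=float(f),interpolation=cv2.INTER_CUBIC))
    for nn in ["basket_bar","gate_hinge","safety_grip","trigger_grip"]:
        print(c,nn,[(round(d["p"],2),w(im,d["position"])) for d in env.mark_of(c,nn)[:5] if nn!="basket_bar" or w(im,d["position"])[1]<-.3])
E
python3 q.py 5 side,sh,260,80,100,80,7 side,sg,220,110,80,80,7 top,tg,280,60,120,90,6
```

```text
12.4667 [0.6224 0.0257 0.3139] yaw 2.4548421514939682 [-0.0665 -0.5329 -0.0379] 0.9914923480169519 [-0.0816  0.4922  1.0905 -0.0002  1.5588 -0.1245]
side basket_bar [(0.89, array([ 0.5118, -0.3701,  0.2133]))]
side gate_hinge [(0.72, array([0.6236, 0.1256, 0.193 ])), (0.59, array([ 0.6058, -0.3685, -0.0009]))]
side safety_grip [(0.86, array([0.6228, 0.0266, 0.2295]))]
side trigger_grip [(0.72, array([ 0.6457, -0.0677,  0.2287]))]
top basket_bar [(0.9, array([ 0.5132, -0.3732,  0.2089]))]
top gate_hinge [(0.7, array([0.6234, 0.1276, 0.1863]))]
top safety_grip [(0.69, array([0.6234, 0.0265, 0.2337]))]
top trigger_grip [(0.89, array([ 0.6456, -0.0762,  0.2351])), (0.73, array([ 0.6043, -0.3721,  0.0003])), (0.4, array([ 0.4371, -0.2299, -0.0012]))]
```

View pics/sh5.png

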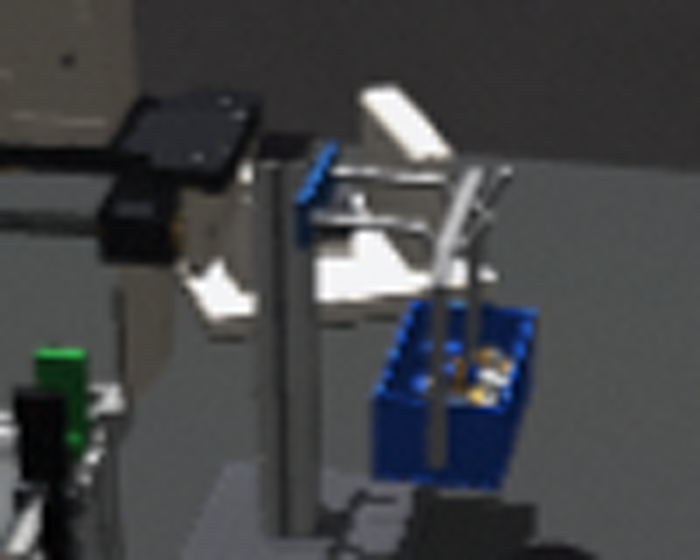

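View pics/sg5.png

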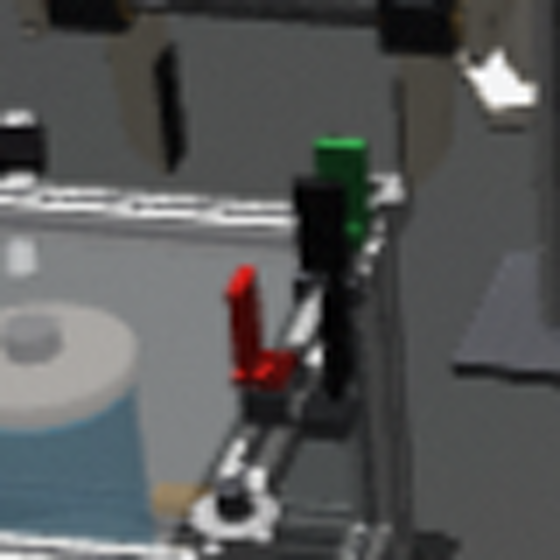

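View pics/tg5.png

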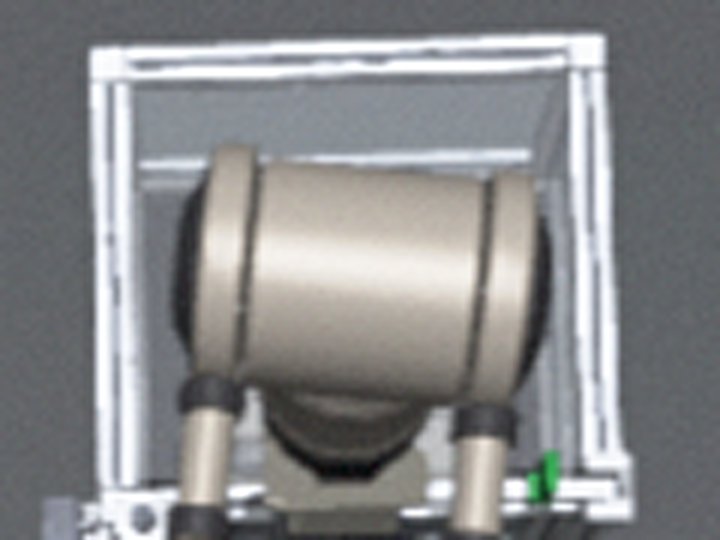

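>>> {"fn": "move_arm", "kwargs": {
  "rows": [
    [[0,0,-0.6,0,0,0,91],[0,0,-1.2,0,0,0,91],[0,0,-1.7,0,0,0,91],[0,0,-2.0,0,0,0,91],[0,0,-2.17,0,0,0,91],[0,0,-2.17,0,0,0,80],[0,0,-2.17,0,0,0,70],[0,0,-2.17,0,0,0,60],[0,0,-2.17,0,0,0,50],[0,0,-2.17,0,0,0,40],[0,0,-2.17,0,0,0,35],[0,0,-2.17,0,0,0,30],[0,0,-2.17,0,0,0,28],[0,0,-2.17,0,0,0,28],[0,0,-2.17,0,0,0,28],[0,0,-2.17,0,0,0,28]]
  ]
}}

```text
time_s: 14.3
eef_pos: [0.6225, 0.0239, 0.2279]
eef_rot: [0.49, 0.51, -0.49, 0.51]
ft_force: [1.0, -2.1, 5.0]
gripper_width: 0.331
```

>>> {"fn": "move_arm", "kwargs": {
  "rows": [
    [[0,0,0,0,0,0,20],[0,0,0,0,0,0,20],[0,0,0,0,0,0,20],[0,0,0,0,0,0,20],[0,0,0,0,0,0,20],[0,0,0,0,0,0,20]]
  ]
}}

```text
time_s: 14.8
eef_pos: [0.6225, 0.0239, 0.2279]
eef_rot: [0.49, 0.51, -0.49, 0.51]
ft_force: [0.9, -1.7, 4.8]
gripper_width: 0.338
```

>>> {"fn": "move_arm", "kwargs": {
  "rows": [
    [[0,0,0,0,0,0,40],[0,0,0,0,0,0,60],[0,0,0,0,0,0,80],[0,0,0,0,0,0,80],[0,0,0,0,0,0,80],[0,0,0,0,0,0,80],[0,0,0.5,0,0,0,91],[0,0,1.2,0,0,0,91],[0,0,2.17,0,0,0,91],[0,0,2.17,0,0,1,91],[0,0,2.17,0,0,2,91],[0,-0.3,2.17,0,0,3,91],[0.1,-0.6,2.17,0,0,4,91],[0.2,-0.9,2.17,0,0,5,91],[0.3,-1.2,2.17,0,0,6,91],[0.4,-1.5,2.17,0,0,7,91],[0.5,-1.8,2.17,0,0,8,91],[0.55,-2.1,2.17,0,0,9,91],[0.55,-2.44,2.17,0,0,10,91],[0.55,-2.44,2.17,0,0,11,91]]
  ]
}}

```text
time_s: 16.47
eef_pos: [0.6444, -0.0759, 0.3134]
eef_rot: [0.132, 0.695, -0.132, 0.694]
ft_force: [-1.2, -0.6, -0.2]
gripper_width: 0.991
```

>>> {"fn": "move_arm", "kwargs": {
  "rows": [
    [[0,0,0,0,0,1,91],[0,0,0,0,0,2,91],[0,0,0,0,0,3,91],[0,0,0,0,0,4,91],[0,0,0,0,0,4,91],[0,0,0,0,0,4,91]]
  ]
}}

```text
time_s: 16.97
eef_pos: [0.6444, -0.0734, 0.3138]
eef_rot: [-0.013, 0.707, 0.013, 0.707]
ft_force: [-0.1, -0.2, 1.2]
gripper_width: 0.991
```

```bash
python3 q.py 6 side,sg,220,110,80,80,7 top,tg,280,60,120,90,6
```

```text
16.9667 [ 0.6444 -0.0734  0.3138] yaw 92.10865656256803 [-0.1147 -0.1841  1.1588] 0.9912328191040488 [-0.2316  0.5476  0.9986  0.0001  1.5957 -1.8392]
side basket_bar [(0.6, array([ 0.5114, -0.3754,  0.209 ]))]
side gate_hinge []
side safety_grip [(0.57, array([0.6228, 0.0245, 0.2349])), (0.57, array([ 0.3735,  0.3225, -0.0003]))]
side trigger_grip [(0.89, array([ 0.6492, -0.0679,  0.2295]))]
top basket_bar [(0.81, array([ 0.5112, -0.3753,  0.2069]))]
top gate_hinge [(0.62, array([0.6235, 0.1249, 0.1909]))]
top safety_grip [(0.63, array([0.6248, 0.0237, 0.232 ]))]
top trigger_grip [(0.83, array([ 0.643 , -0.0742,  0.2307]))]
```

View pics/sg6.png

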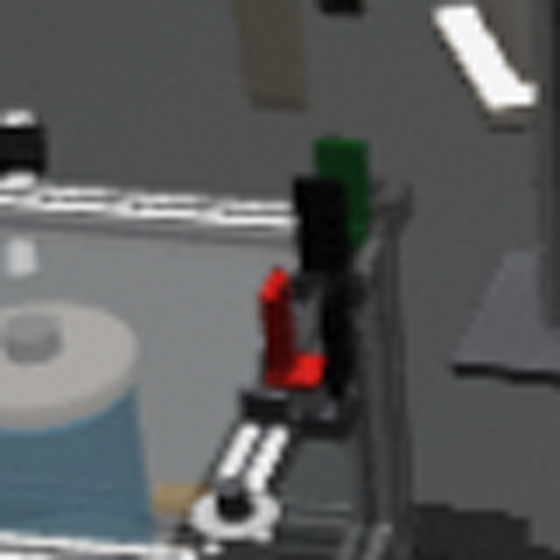

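View pics/tg6.png

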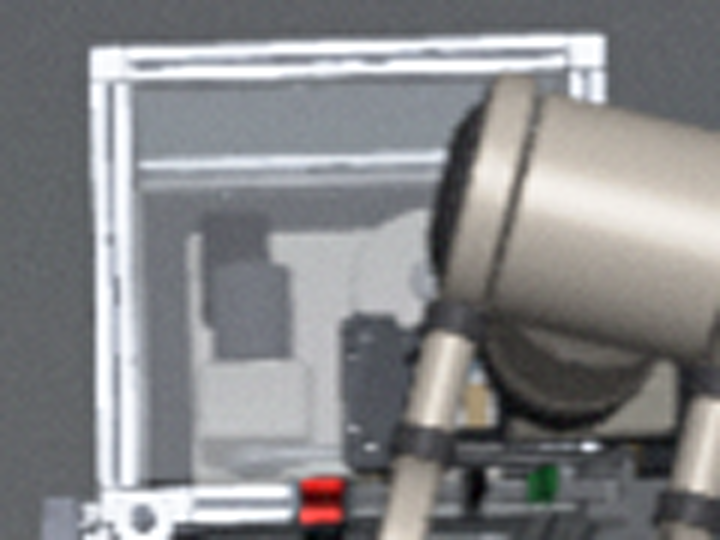

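>>> {"fn": "move_arm", "kwargs": {
  "rows": [
    [[0,0,-0.6,0,0,0,91],[0,0,-1.2,0,0,0,91],[0,0,-1.7,0,0,0,91],[0,0,-2.0,0,0,0,91],[0,0,-2.15,0,0,0,91],[0,0,-2.15,0,0,0,80],[0,0,-2.15,0,0,0,70],[0,0,-2.15,0,0,0,60],[0,0,-2.15,0,0,0,50],[0,0,-2.15,0,0,0,40],[0,0,-2.15,0,0,0,30],[0,0,-2.15,0,0,0,20],[0,0,-2.15,0,0,0,20],[0,0,-2.15,0,0,0,20],[0,0,-2.15,0,0,0,20],[0,0,-2.15,0,0,0,20],[0,0,-2.15,0,0,0,20],[0,0,-2.15,0,0,0,20],[0,0,-2.15,0,0,0,20]]
  ]
}}

```text
time_s: 19.05
eef_pos: [0.6448, -0.0727, 0.2287]
eef_rot: [-0.014, 0.707, 0.015, 0.707]
ft_force: [-0.8, 5.0, 5.4]
gripper_width: 0.346
```

```bash
python3 - <<'E'
import numpy as np
r=np.array([.6446-.6235,-.0728-.1255])
for d in range(5,85,5):
    t=-np.radians(d);c,s=np.cos(t),np.sin(t)
    x=np.array([[c,-s],[s,c]])@r-r
    print(d,(x/.04).round(2),round(-d/6,2))
E
```

```text
5 [-0.43 -0.03] -0.83
10 [-0.87 -0.02] -1.67
15 [-1.3   0.03] -2.5
20 [-1.73  0.12] -3.33
25 [-2.14  0.24] -4.17
30 [-2.55  0.4 ] -5.0
35 [-2.94  0.59] -5.83
40 [-3.31  0.82] -6.67
45 [-3.66  1.08] -7.5
50 [-3.99  1.37] -8.33
55 [-4.29  1.68] -9.17
60 [-4.56  2.02] -10.0
65 [-4.8   2.38] -10.83
70 [-5.01  2.77] -11.67
75 [-5.18  3.16] -12.5
80 [-5.32  3.58] -13.33
```

First 30° to check, then the rest.

>>> {"fn": "move_arm", "kwargs": {
  "rows": [
    [[-0.22,-0.01,0,0,0,-0.42,10],[-0.43,-0.03,0,0,0,-0.83,10],[-0.65,-0.03,0,0,0,-1.25,10],[-0.87,-0.02,0,0,0,-1.67,10],[-1.3,0.03,0,0,0,-2.5,10],[-1.73,0.12,0,0,0,-3.33,10],[-2.14,0.24,0,0,0,-4.17,10],[-2.14,0.24,0,0,0,-4.17,10]]
  ]
}}

```text
time_s: 19.72
eef_pos: [0.5572, -0.0628, 0.2287]
eef_rot: [0.141, 0.693, -0.141, 0.693]
ft_force: [4.3, 3.6, -0.5]
gripper_width: 0.345
```

>>> {"fn": "move_arm", "kwargs": {
  "rows": [
    [[-0.41,0.16,0,0,0,-0.83,10],[-0.8,0.35,0,0,0,-1.66,10],[-1.17,0.58,0,0,0,-2.5,10],[-1.52,0.84,0,0,0,-3.33,10],[-1.85,1.13,0,0,0,-4.16,10],[-2.15,1.44,0,0,0,-5,10],[-2.42,1.78,0,0,0,-5.83,10],[-2.66,2.14,0,0,0,-6.66,10],[-2.87,2.53,0,0,0,-7.5,10],[-3.04,2.92,0,0,0,-8.33,10],[-3.18,3.34,0,0,0,-9.16,10],[-3.18,3.34,0,0,0,-9.16,10],[-3.18,3.34,0,0,0,-9.16,10],[-3.18,3.34,0,0,0,-9.16,10],[-3.18,3.34,0,0,0,-9.16,10],[-3.18,3.34,0,0,0,-9.16,10]]
  ]
}}

```text
time_s: 21.05
eef_pos: [0.4324, 0.0689, 0.2286]
eef_rot: [0.443, 0.55, -0.443, 0.552]
ft_force: [-0.2, -2.5, 9.5]
gripper_width: 0.342
```

```bash
python3 q.py 7 side,sg,180,80,160,140,5 top,tg,260,60,220,180,3.5
```

```text
21.05 [0.4324 0.0689 0.2286] yaw 12.341609448778964 [-0.2433 -2.4945  9.5102] 0.34225803734418164 [-0.0164  0.1931  1.7666 -0.0016  1.1805 -0.2312]
side basket_bar []
side gate_hinge [(0.56, array([0.6215, 0.1249, 0.1942]))]
side safety_grip [(0.74, array([0.5255, 0.1097, 0.2322]))]
side trigger_grip [(0.95, array([0.4359, 0.0731, 0.2295])), (0.33, array([ 0.6229,  0.1262, -0.0021]))]
top basket_bar [(0.88, array([ 0.508 , -0.3716,  0.2082]))]
top gate_hinge [(0.58, array([0.6226, 0.1273, 0.1886])), (0.55, array([0.5227, 0.1055, 0.2335]))]
top safety_grip [(0.56, array([0.5253, 0.1065, 0.2306]))]
top trigger_grip []
```

View pics/sg7.png

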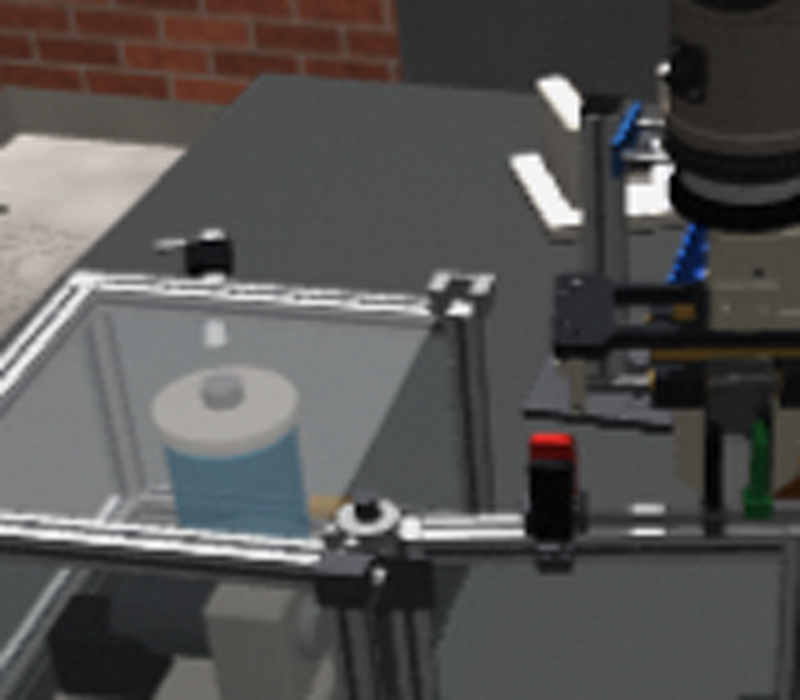

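View pics/tg7.png

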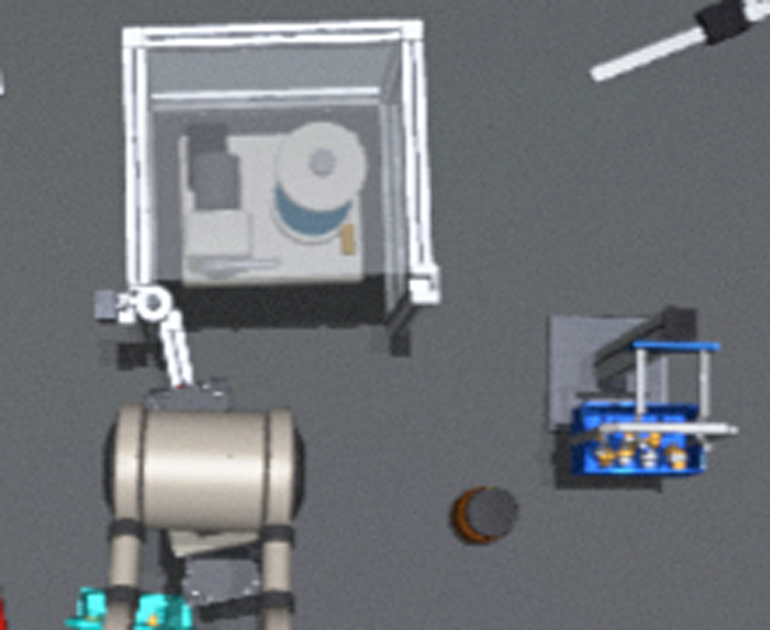

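```bash
python3 - <<'E'
from h import *
print(env.hand_in()); s=env.state(); print(s["time_s"],s["eef_pos"],s["gripper_width"],s["dq"])
E
```

```text
the job is handed in; nothing more can be done
None
the job is handed in; nothing more can be done
```

I hung the small blue basket on both prongs, drew back the red catch, squeezed the green one and swung the gate out past its detent. I handed the job in at about 21 s, with the gripper still holding the gate open by the green catch. No verdict was reported, so this rests on my own last checks.

| Check | Last reading |
|---|---|
| Gate angle | About 79° (1.38 rad), worked out from the TCP and hinge positions. |
| Grip | Fingers closed to about 31 mm on the squeezed green pair, with the tool still. |
| Red catch | It closed to about 31 mm when squeezed, and in the pictures it is still back. |
| Basket | The top camera puts its bar at (0.508, -0.372, 0.208), within a few mm of the seat. It is upright. |
| Jar, screwdriver, meter | I never touched them, and the jar shows in place in the last top view. I took no final measurement of any of the three. |

- **Side camera:** In the last look it could not find the basket's bar because the arm blocked its view. That last basket check therefore rests on the top camera alone.
- **Green catch position:** The image estimates of its x position differed by up to 6 mm. This did not matter, since the squeeze closed fully.
- **Vertical force:** The last force reading showed about 9.5 N upwards on the tool while gripping. I left it because it is far below the limits.

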